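Hang the second locking plate on the occupied hook

TASK

A small steel locking plate already hangs on the lipped hook of the bench stand. Take the taller locking plate with the black grip out of its slotted wooden rack, pass its window over the lip and onto the bar, and with it push the small plate back along the bar until the pair meets the sprung stop; press them there steadily with about 10 N for a second, without ramming. Then let the tall plate down and leave it hanging on the bar by itself, upright and close in front of the small plate; the small plate must stay on the hook throughout, and the connecting rod, piston and brush nearby must be left where they are.

Things in the scene. Friction and masses are not known exactly. Their poses are not given: they have to be found in the camera images.
- stand: Grey hook stand fixed to the worktop; place and yaw (within 0.35 rad) vary. Origin at the centre of the underside of its 170 x 90 x 12 mm base; z up, x along the bar from the lip (free end, toward the robot) to the post. A level round steel bar, 12 mm thick, axis at y = 0, z = 154 mm (its top at z = 160 mm), runs from the lip to the post.
- bar (a point): Point on the bar's axis right above the stand's origin (x = 0, z = 154 mm in the stand's frame). The two plates hang on this bar one behind the other.
- lip (a point): Top of the lip, an upturned round pin, 10 mm thick, at the free end of the bar (x = -68 mm in the stand's frame); it stands 8 mm above the top of the bar.
- post (a point): Where the bar meets the front face of the post (x = 60 mm in the stand's frame; post 34 mm wide, top at z = 170 mm). In front of it sits the stop: a collar with a black disc, 36 mm across, that yields backward on a spring, 2 N per mm for 7 mm, then is rigid. It is clamped in a new, unreported place each time: disc face between x = 2 and 33 mm in the stand's frame; find it by feel. Keep under 20 N.
- rack: Wooden rack fixed to the worktop, 100 x 120 mm, 40 mm high, place and yaw vary (within 0.4 rad), on either the left or the right, with the stand on the other side. Origin at the centre of its underside, z up. A slot 14 mm wide (x) and 74 mm long (y), from its floor at z = 10 mm to the top at z = 40 mm, holds the tall plate upright.
- tall_plate: The plate to hang, of steel, upright in the rack's slot: 155 mm tall, 70 wide (y), 10 thick (x), 0.2 to 0.4 kg. Origin mid lower edge, z up, x normal to the plate; front and back alike. Window 18 mm wide (y), z = 62 to 90 mm. 70 mm wide up to z = 104; above it a 34 mm wide tab, from z = 114 to 155 a black grip 14 mm thick (x), to pinch across its thickness from above.
- tall_eye (a point): Middle of the top edge of the tall plate's window (90 mm above its lower edge, in mid thickness). When the plate hangs, this point rests on the top of the bar.
- small_plate: The small steel plate that hangs on the bar at the start, somewhere between the lip and the stop, loose and free to slide on it. 86 mm tall, 56 mm wide (y), 10 mm thick (x, along the bar), about 0.16 kg, no grip. Origin at the centre of its lower edge, z up, x along the bar toward the post. Its window is 18 x 28 mm, top edge at z = 72 mm; its top edge is 14 mm above the top of the bar.
- small_eye (a point): Middle of the top edge of the small plate's window; it rests on the top of the bar.
- con_rod: Grey connecting rod lying on the worktop, 82 x 172 x 20 mm; bystander. Origin at the centre of its underside.
- piston: Grey piston, 66 mm across and 57 mm high, standing on the worktop; bystander. Origin at the centre of its underside.
- brush: Paint brush with a red handle, 39 x 194 x 13 mm, lying on the worktop; bystander. Origin at the centre of its underside.
Things that resemble listed ones, but are neither listed nor needed, are in the scene too. Leave any orange look-alike of the small_plate alone.

How it is judged:
By the outcome, as a careful person would: the job done as asked, in the order asked, and still so for the second after the job is handed in, with the robot touching nothing.
It also fails if it takes over 56 s, if anything falls off the work surface, if the arm or the gripper's body presses on something with over 40 N, if the wrist force passes 120 N, or if a joint passes its speed limit or range.

ROBOT

A 7-joint arm with a two-finger parallel gripper is mounted at the origin on a cart in front of the work surface, level with it; the furniture and walls round the work are solid. World frame = base frame: x ahead of the robot, y to its left, z up, the work surface at z = 0. Lengths are in m, angles in rad, forces in N, time in s.
With the tool pointing down it reaches from about 0.4 to 0.85 m from the base axis. Payload 10.4 kg.
Tool frame: the origin (TCP) lies on the centre line of the jaws, within the pads' length; the fingertips stand 14 mm ahead of it and the grasp point (between the pads) lies 5 mm behind it (tip_reach is the z of the fingertips in the tool frame, in m); z points along the fingers, x is the direction in which the jaws open and shut, and the axes are right-handed (so a half turn about z gives the same grasp; the last joint's range is limited). The gripper opens to 87 mm and grips with 3 to 60 N. Pads are 19 mm wide; open, the fingers measure 117 mm over their backs; the gripper's body (75 mm by 190 mm) begins 51 mm behind the grasp point.
Start: joints at [-1.234, 0.332, -0.065, 1.46, 0.022, 1.35, -0.088], TCP at [0.22, 0.585, 0.237] pointing down, gripper open.
Joint ranges: [-2.6, 2.6], [-0.5, 2.12], [-1.47, 1.34], [0.16, 2.42], [-1.27, 4.41], [0.06, 2.06], [-2.6, 2.6]. Speed limits (rad/s): [2.22, 2.22, 2.79, 2.79, 3.14, 3.14, 3.14].

INTERFACE

Orientations are given as a unit quaternion [x, y, z, w].
In Python, from bench import * gives the robot as it stands.
- The arm moves only by the tool carry_out, never from a script. Its argument "rows" is a list of rows, each a list of 5 numbers: the closure, from -1 (fully open) to 1 (shut), so that 0 is half open, then the shift along the tool's x, y, z in units of 30 mm (1.0 is 30 mm), then the turn about the tool's z in units of 5 degrees (1.0 is 5 degrees). In form: [[jaw, x, y, z, turn], ...]. A call has 1 to 20 rows; each row shifts and turns the pose as measured when the row begins, along the tool's axes as they then stand; what a row does not reach is not made up. A row lasts 1/12 s, in which the tool goes at most 41.7 mm and 7.16 degrees, less where a joint would pass 70% of its speed; a pose out of reach is approached as far as the arm can. A call is refused whole if a number of a shift passes 1 or a number of a turn 1, either way. A call with a gripper value outside its range is refused whole. The fingers move at their own pace and stop on an object; "force" is the grip in N (left out, the last holds). Time passes only in rows, so rows that do not move let the fingers close. It gives the time, the measured TCP pose, the force and the opening at its end, in the units of the state.
- read_state(): the state, without advancing time (a new reading comes with each control period).
- camera(name): name is "scene" or "top" or "wrist"; returns the picture (420x560x3 uint8, blue, green, red); there is no depth.
- camera_info(name): a dict with "fx", "fy", "cx", "cy" (pixels), "extrinsics" (4x4, takes a point from camera to world coordinates); the wrist camera has in their place "tool_from_camera" (4x4, takes a point from camera to tool coordinates, whose origin is the TCP and whose axes are the tool frame's). Camera axes: x right, y down, z forward; pixel columns grow to the right and rows downward; lengths in m; the calibration is good to about 2 mm. A picture is of the moment at which its call begins: read the wrist's pose just before it. camera_info takes no time and is no camera call.
- close_job(): hands the job in, once; it reports no verdict.
Trained networks look in the newest picture that a camera, given by its name, has taken for a name from the list of things; names that differ only in an ending like _2 or _b are one class to them, and where a whole thing is asked for, a point or a joint stands for the part that bears it (a point fixed in the world has none). Each returns a list of dicts, best first, with "conf" (0 to 1); they miss things now and then, are a little off and sometimes report something else, mostly with a low value. They report only what shows in the picture. A call takes as long as a camera call. They do not tell look-alikes from the thing itself.
- recognise(query, camera): "box" ([centre column, centre row, width, height] in pixels, round what is visible of it).
- silhouettes(query, camera): "mask" (420x560 bool, what is visible of it) and "box" ([centre column, centre row, width, height] in pixels, round what is visible of it).
- pinpoint(query, camera): "xy" ([column, row] in pixels: a listed point, or the origin of a listed thing).
The state is a dict: "time": time; "joint_positions": joint angles; "joint_vel": joint speeds; "joint_torque": joint torques, N m; "ee_pos": TCP position; "eef_rot": TCP orientation; "ft_force": force on the tool from outside, world axes, zero at the start; "torque": the same for the moment, N m; "width": finger opening in m.
Only numpy, scipy, OpenCV 4.12 (cv2) and the standard library are available. Lean on these libraries where they do the work, as an engineer would, in place of code of your own. Each camera call takes 0.05 s, during which the arm holds its last target. There are 200 camera calls.

## Working session

There is one attempt and no reset: what is moved stays moved. The work goes in short steps, Python scripts to look and compute and a tool call to move; the robot and the scene stay as the last step left them, time stands still between calls to the robot, and variables do not carry over. Pictures are saved under pics/ and viewed, about 8 in all and at most 12, crops included, and the job is handed in when it is done.

Besides the shell and the picture viewer there is one more tool, called after "Call:" as name([rows], argument=value, ...), one row to a line, values as JSON. carry_out: Moves the arm, as the interface text tells. Its arguments: {"type":"object","properties":{"rows":{"type":"array","items":{"type":"array","items":{"type":"number"}}},"force":{"type":"number"}},"required":["rows"]}

```bash
mkdir -p pics; ls; cat > h.py <<'E'
from bench import *
import numpy as np, cv2
from scipy.spatial.transform import Rotation as R
def cam(n):
    i=camera_info(n)
    if 'extrinsics' in i: return i,np.array(i['extrinsics'])
    s=read_state();T=np.eye(4);T[:3,:3]=R.from_quat(s['eef_rot']).as_matrix();T[:3,3]=s['ee_pos']
    return i,T@np.array(i['tool_from_camera'])
def ray(n,px):
    i,E=cam(n);d=E[:3,:3]@np.array([(px[0]-i['cx'])/i['fx'],(px[1]-i['cy'])/i['fy'],1]);return E[:3,3],d
def atz(n,px,z):
    o,d=ray(n,px);return o+d*(z-o[2])/d[2]
def proj(n,P):
    i,E=cam(n);p=np.linalg.inv(E)@np.append(P,1);return [i['fx']*p[0]/p[2]+i['cx'],i['fy']*p[1]/p[2]+i['cy']]
def tri(obs):
    A=np.zeros((3,3));b=np.zeros(3)
    for n,px in obs:
        o,d=ray(n,px);d=d/np.linalg.norm(d);M=np.eye(3)-np.outer(d,d);A+=M;b+=M@o
    P=np.linalg.solve(A,b);return P
E
python3 - <<'E'
from h import *
np.set_printoptions(precision=4,suppress=True)
s=read_state();print(s['time'],s['ee_pos'],s['eef_rot'],s['width'],s['ft_force'])
a=camera('scene');b=camera('top')
cv2.imwrite('pics/a.png',a);cv2.imwrite('pics/b.png',b)
for n in('scene','top'):
    print(n,cam(n)[1][:3].tolist())
    for q in['bar','lip','post','tall_eye','small_eye','rack','stand','tall_plate','small_plate']:
        print(n,q,[(np.round(d['xy'],1).tolist(),round(d['conf'],2)) for d in pinpoint(q,n)[:3]])
E
```

```text
pics
0.0 [0.22   0.5846 0.2358] [ 0.8222  0.5692 -0.0005  0.0004] 0.08676887234749517 [-0.0499 -0.5238  0.5286]
scene [[0.6762864165962222, -0.3556510054700101, 0.6450961517755408, -0.1683382052497331], [-0.7364816924035313, -0.3083590308123361, 0.6020875558180112, -0.7311621638069609], [-0.01521182046538304, -0.8822851412239964, -0.47046947838672953, 0.6653436566367018]]
scene bar [([324.9, 227.4], 0.83), ([319.9, 289.3], 0.5)]
scene lip [([300.7, 234.5], 0.6), ([320.7, 260.7], 0.27)]
scene post [([343.0, 218.5], 0.91), ([188.9, 231.1], 0.18)]
scene tall_eye [([303.0, 236.2], 0.56)]
scene small_eye [([319.6, 228.9], 0.95), ([400.9, 284.9], 0.79), ([286.7, 240.1], 0.41)]
scene rack [([188.9, 233.4], 0.69), ([302.4, 237.8], 0.49), ([319.6, 230.5], 0.44)]
scene stand [([320.8, 291.2], 0.98), ([359.1, 338.5], 0.7)]
scene tall_plate [([189.9, 229.0], 0.92)]
scene small_plate [([398.4, 315.1], 0.94), ([320.1, 259.3], 0.64)]
top [[0.016663810286208534, -0.9806385288167354, 0.19511635817351117, 0.366693175349495], [-0.9998231693208468, -0.018043692742574266, -0.005296719874515923, -0.06091713599718658], [0.00871478720123259, -0.19499359208025333, -0.9807657985124059, 0.9511745963473225]]
top bar [([347.1, 211.4], 0.98)]
top lip [([349.2, 239.5], 0.78)]
top post [([348.9, 180.7], 0.72)]
top tall_eye [([162.0, 227.7], 0.6), ([346.7, 184.1], 0.49)]
top small_eye [([347.1, 217.1], 0.77), ([410.3, 202.0], 0.57)]
top rack [([177.3, 238.6], 0.96), ([253.3, 254.3], 0.27)]
top stand [([335.7, 222.1], 0.91)]
top tall_plate []
top small_plate [([396.5, 209.2], 0.73), ([339.9, 220.2], 0.63)]
```

View pics/a.png

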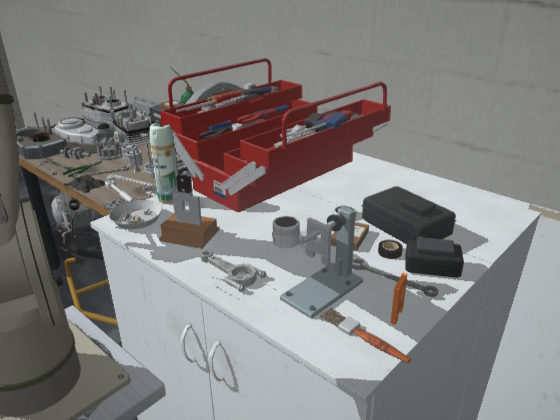

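View pics/b.png

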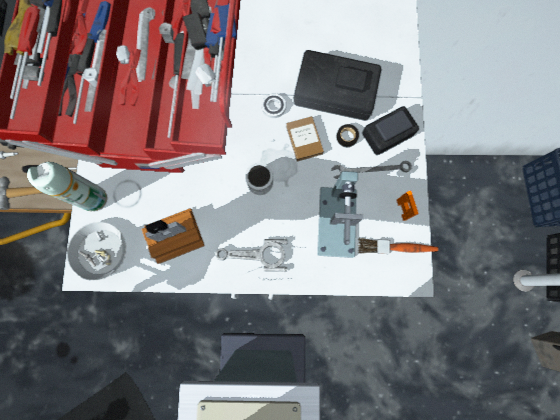

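```bash
python3 - <<'E'
from h import *
np.set_printoptions(precision=4,suppress=True)
P={'bar':([324.9,227.4],[347.1,211.4],.154),'lip':([300.7,234.5],[349.2,239.5],.168),'post':([343,218.5],[348.9,180.7],.154),'small_eye':([319.6,228.9],[347.1,217.1],.16),'stand':([320.8,291.2],[335.7,222.1],0)}
for k,(a,b,z) in P.items(): print(k,tri([('scene',a),('top',b)]),atz('top',b,z),atz('scene',a,z))
print('rack',atz('top',[177.3,238.6],0),atz('scene',[188.9,233.4],0))
print('tall',atz('top',[162,227.7],.1), atz('scene',[189.9,229],.01))
E
```

```text
bar [ 0.5252 -0.2025  0.1561] [ 0.5234 -0.2008  0.154 ] [ 0.531  -0.2016  0.154 ]
lip [ 0.4614 -0.2001  0.1691] [ 0.4631 -0.2017  0.168 ] [ 0.4608 -0.198   0.168 ]
post [ 0.5892 -0.2051  0.1515] [ 0.5896 -0.2057  0.154 ] [ 0.584  -0.2072  0.154 ]
small_eye [ 0.5119 -0.2011  0.1583] [ 0.5103 -0.1996  0.16  ] [ 0.5114 -0.2036  0.16  ]
stand [ 0.5266 -0.1995 -0.0025] [ 0.5263 -0.1993  0.    ] [ 0.5239 -0.2014  0.    ]
rack [0.4785 0.1877 0.    ] [0.4893 0.2012 0.    ]
tall [0.4902 0.1967 0.1   ] [0.4949 0.2027 0.01  ]
```

Scene: the rack with the tall plate is on the left, with its black grip at about (162,228) in the top view. The stand is on the right, with its bar nearly along world x, the lip at (349,240) and the post at (349,181). The orange look-alike is at (406,205). I'll raise and turn the arm first.

Call:
carry_out([
  [-1,0,0,-1,1],
  [-1,0,0,-1,1],
  [-1,0,0,-1,1],
  [-1,0,0,-1,1],
  [-1,0,0,0,1],
  [-1,0,0,0,1],
  [-1,0,0,0,1],
  [-1,0,0,0,1],
  [-1,0,0,0,1],
  [-1,0,0,0,1],
  [-1,0,0,0,1],
])

```text
time: 1.92
ee_pos: [0.2199, 0.5844, 0.3629]
eef_rot: [0.995, 0.104, -0.0, -0.0]
ft_force: [-0.8, -0.3, -0.5]
width: 0.0867
```

```bash
python3 - <<'E'
from h import *
np.set_printoptions(precision=4,suppress=True)
s=read_state();print(s['time'],s['ee_pos'],R.from_quat(s['eef_rot']).as_matrix(),s['joint_positions'])
print(np.array(camera_info('wrist')['tool_from_camera']),camera_info('wrist')['fx'])
print('can top',tri([('scene',[158,130]),('top',[40,172])]))
print('box corner',tri([('scene',[245,155]),('top',[184,170])]),atz('top',[184,168],.1),atz('top',[184,168],.2))
E
```

```text
1.9167 [0.2199 0.5844 0.3629] [[ 0.9783  0.2071 -0.0003]
 [ 0.2071 -0.9783  0.0002]
 [-0.0003 -0.0003 -1.    ]] [-1.3339  0.2995  0.0671  1.2445 -0.0202  1.5981 -1.0618]
[[ 1.     -0.0009  0.0002  0.0003]
 [ 0.0008  0.9574  0.2889 -0.0801]
 [-0.0005 -0.2889  0.9574 -0.1486]
 [ 0.      0.      0.      1.    ]] 302.1954544731789
can top [0.58   0.4147 0.2047]
box corner [0.6043 0.1218 0.1993] [0.6273 0.1574 0.1   ] [0.5967 0.1318 0.2   ]
```

Call:
carry_out([
  [-1,0.47,0.99,0,0],
  [-1,0.47,0.99,0,0],
  [-1,0.47,0.99,0,0],
  [-1,0.47,0.99,0,0],
  [-1,0.47,0.99,0,0],
  [-1,0.47,0.99,0,0],
  [-1,0.47,0.99,0,0],
  [-1,0.47,0.99,0,0],
  [-1,0.47,0.99,0,0],
  [-1,0.47,0.99,0,0],
  [-1,0.47,0.99,0,0],
  [-1,0.47,0.99,0,0],
  [-1,0.47,0.99,0,0],
  [-1,0,0,0,0],
  [-1,0,0,0,0],
])

```text
time: 3.17
ee_pos: [0.4863, 0.2267, 0.3615]
eef_rot: [0.995, 0.102, -0.0, -0.001]
ft_force: [-1.3, 1.7, 0.3]
width: 0.0869
```

```bash
python3 - <<'E'
from h import *
np.set_printoptions(precision=4,suppress=True)
s=read_state();print(s['time'],s['ee_pos'],s['ft_force'])
a=camera('wrist');cv2.imwrite('pics/c.png',a)
for q in['rack','tall_plate','tall_eye']:
    print(q,[(np.round(d['xy'],1).tolist(),round(d['conf'],2),atz('wrist',d['xy'],{'rack':0,'tall_plate':.01,'tall_eye':.1}[q])) for d in pinpoint(q,'wrist')[:2]])
    for d in silhouettes(q,'wrist')[:1]:
        m=d['mask'].astype(np.uint8);c,_=cv2.findContours(m,0,2);c=max(c,key=cv2.contourArea);print(d['box'],d['conf'],cv2.minAreaRect(c))
        cv2.drawContours(a,[c],-1,(0,255,0),1)
cv2.imwrite('pics/c2.png',a)
E
```

```text
3.1667 [0.4863 0.2267 0.3615] [-1.2622  1.7094  0.3403]
rack [([275.6, 185.7], 0.88, array([0.4873, 0.1915, 0.    ]))]
[273.9, 185.2, 67.2, 81.7] 0.97 ((275.7892761230469, 185.7227020263672), (75.32893371582031, 59.7808837890625), 78.40782928466797)
tall_plate [([275.8, 185.2], 0.83, array([0.4862, 0.1964, 0.01  ]))]
[275.1, 195.9, 13.4, 60.1] 0.79 ((273.0453186035156, 195.75672912597656), (58.97115707397461, 15.11932373046875), 79.99201965332031)
tall_eye [([275.6, 198.0], 0.82, array([0.4865, 0.1984, 0.1   ]))]
[276.9, 196.1, 22.5, 57.9] 0.77 ((273.1081237792969, 195.64865112304688), (58.85484313964844, 15.124707221984863), 80.53767395019531)
```

View pics/c.png

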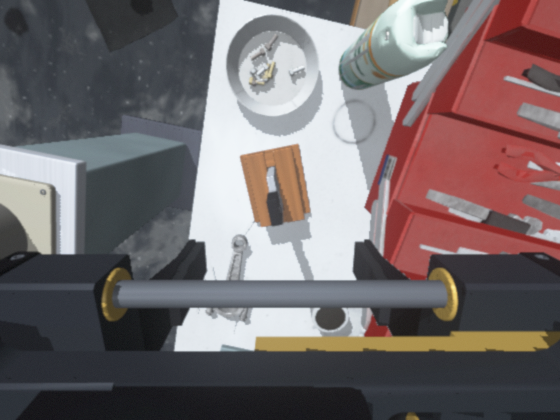

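```bash
python3 - <<'E'
from h import *
np.set_printoptions(precision=4,suppress=True)
Q=[atz('wrist',p,.04) for p in [(241,154),(298,146),(309,215),(255,226)]]
print(Q,np.mean(Q,0))
for a,b in((3,0),(2,1)):
    d=Q[a]-Q[b];print('y edge',np.linalg.norm(d),np.degrees(np.arctan2(d[0],-d[1])))
for a,b in((1,0),(2,3)):
    d=Q[a]-Q[b];print('x edge',np.linalg.norm(d),np.degrees(np.arctan2(d[1],d[0])))
a=cv2.imread('pics/c.png')
c=cv2.resize(a[130:240,220:330],None,fx=6,fy=6,interpolation=cv2.INTER_CUBIC);cv2.imwrite('pics/c3.png',c)
s=read_state();M=R.from_quat(s['eef_rot']).as_matrix();print('toolx yaw',np.degrees(np.arctan2(M[1,0],M[0,0])))
for c in[(267,191),(283,191),(283,224),(267,224),(275,207)]: print(c,atz('wrist',c,.165))
E
```

```text
[array([0.4227, 0.2401, 0.04  ]), array([0.506 , 0.2701, 0.04  ]), array([0.5486, 0.1654, 0.04  ]), array([0.4656, 0.1283, 0.04  ])] [0.4857 0.201  0.04  ]
y edge 0.11976313897163304 21.012162519710422
y edge 0.11304190787586019 22.125224083066996
x edge 0.08859582700852452 19.830901175992157
x edge 0.09090590636184188 24.11218499208604
toolx yaw 11.989164115061735
(267, 191) [0.4722 0.2217 0.165 ]
(283, 191) [0.4906 0.2256 0.165 ]
(283, 224) [0.4992 0.1854 0.165 ]
(267, 224) [0.4802 0.1814 0.165 ]
(275, 207) [0.4854 0.2045 0.165 ]
```

View pics/c3.png

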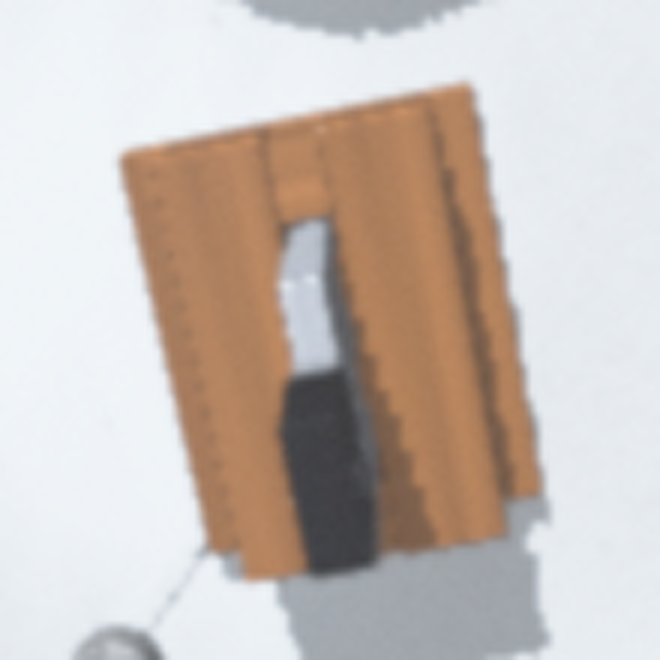

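The crop shows the grip's top face centred near (275,212) in the full picture. That puts it at world (0.487, 0.200) with a yaw of about 21°. I'll check the toolbox clearance.

```bash
python3 - <<'E'
from h import *
np.set_printoptions(precision=4,suppress=True)
for c in[(275.5,212)]: print(c,atz('wrist',c,.165))
for c in[(368,210),(385,150),(405,95)]: print(c,atz('wrist',c,.2),atz('wrist',c,.1))
print(tri([('wrist',(405,95)),('top',(110,158))]),[proj('top',atz('wrist',(368,210),z)) for z in(.05,.1,.15,.2)])
E
```

```text
(275.5, 212) [0.4872 0.1985 0.165 ]
(368, 210) [0.5822 0.2322 0.2   ] [0.6187 0.2081 0.1   ]
(385, 150) [0.5806 0.2971 0.2   ] [0.6166 0.2938 0.1   ]
(405, 95) [0.5835 0.3513 0.2   ] [0.6205 0.3655 0.1   ]
[ 0.683   0.3872 -0.0397] [[np.float64(173.04906768189005), np.float64(170.04582476424986)], [np.float64(161.26635815333034), np.float64(171.2230183691267)], [np.float64(147.98812107863102), np.float64(172.54962798557253)], [np.float64(132.9103310428757), np.float64(174.05602835662)]]
```

Call:
carry_out([
  [-1,0,0,0,-0.9],
  [-1,0,0,0,-0.9],
  [-1,0,0,0,0],
])

```text
time: 3.77
ee_pos: [0.484, 0.231, 0.3612]
eef_rot: [0.982, 0.187, -0.0, -0.001]
ft_force: [0.4, -0.2, -0.0]
width: 0.0871
```

Call:
carry_out([
  [-0.3,-0.15,0.52,0,0],
  [-0.3,-0.15,0.52,0,0],
  [-0.3,0,0,1,0],
  [-0.3,0,0,1,0],
  [-0.3,0,0,1,0],
  [-0.3,0,0,1,0],
  [-0.3,0,0,0.3,0],
  [-0.3,0,0,0,0],
])

```text
time: 4.43
ee_pos: [0.4875, 0.1969, 0.2299]
eef_rot: [0.984, 0.18, 0.002, -0.002]
ft_force: [-0.7, 0.0, 1.3]
width: 0.0569
```

```bash
python3 - <<'E'
from h import *
a=camera('wrist');b=camera('scene');cv2.imwrite('pics/d.png',np.hstack([a[100:],cv2.resize(b[100:300,100:340],(384,320))])[:,::1])
np.set_printoptions(precision=4,suppress=True)
s=read_state();print(s['ee_pos'],s['eef_rot'],s['width'],proj('wrist',[.487,.1985,.165]))
E
```

```text
[0.4884 0.1975 0.2322] [ 0.9836  0.1803  0.0038 -0.003 ] 0.056506025245777074 [np.float64(276.7632923610597), np.float64(224.02417169194848)]
```

```bash
python3 -c "
import cv2;a=cv2.imread('pics/d.png');cv2.imwrite('pics/d2.png',a[:,100:900])"
```

```text
(no output)
```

View pics/d2.png

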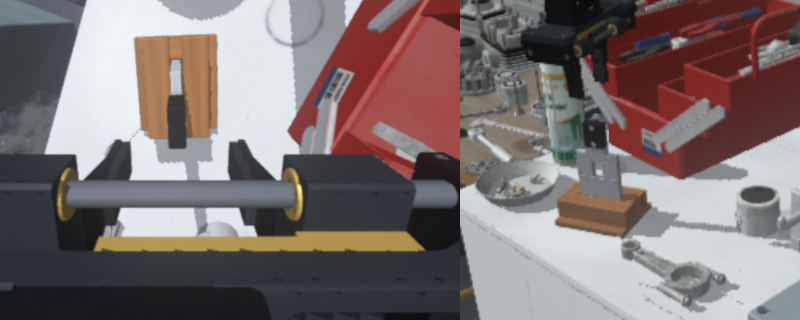

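The grip lies centred between the jaws (277,225) and lines up with the predicted position. I'll descend and grasp.

Call:
carry_out([
  [-0.3,0,0,0.7,0],
  [-0.3,0,0,0.7,0],
  [-0.3,0,0,0.7,0],
  [-0.3,0,0,0.6,0],
  [-0.3,0,0,0.15,0],
])

```text
time: 4.95
ee_pos: [0.4961, 0.2019, 0.1564]
eef_rot: [0.984, 0.18, 0.013, -0.007]
ft_force: [-0.8, -1.0, -0.3]
width: 0.0568
```

Call:
carry_out([
  [1,0,0,0,0],
  [1,0,0,0,0],
  [1,0,0,0,0],
  [1,0,0,0,0],
  [1,0,0,0,0],
  [1,0,0,0,0],
], force=45)

```text
time: 5.45
ee_pos: [0.4997, 0.2038, 0.1641]
eef_rot: [0.984, 0.179, 0.017, -0.008]
ft_force: [-0.6, -0.2, -0.4]
width: 0.0245
```

```bash
python3 - <<'E'
from h import *
np.set_printoptions(precision=4,suppress=True)
s=read_state()
for k,v in s.items(): print(k,np.array(v))
E
```

```text
time 5.45
joint_positions [-0.8145  0.172   0.3844  1.8324 -0.0802  1.1136 -0.0416]
joint_vel [ 0.0003 -0.0089  0.0015 -0.0089  0.003   0.0083 -0.0012]
joint_torque [  0.0083 -44.88     2.9226 -36.8616  -0.0979  -0.2806  -0.0075]
ee_pos [0.4997 0.2038 0.1641]
eef_rot [ 0.9836  0.1794  0.017  -0.0084]
ft_force [-0.5873 -0.1677 -0.3925]
torque [-0.0906  0.1325 -0.044 ]
width 0.02453826347432645
```

```bash
python3 - <<'E'
from h import *
np.set_printoptions(precision=4,suppress=True)
b=camera('scene');t=camera('top')
cv2.imwrite('pics/e.png',np.hstack([cv2.resize(b[:300,:300],(400,400)),cv2.resize(t[20:320,0:300],(400,400))]))
for i in range(3):
    s=read_state();print(s['time'],s['ee_pos'],s['joint_positions'],s['joint_torque'],s['width']);camera('wrist')
E
```

```text
5.55 [0.4996 0.2038 0.1638] [-0.8144  0.1722  0.3843  1.8328 -0.0803  1.1133 -0.0416] [  0.0423 -45.0151   2.9666 -36.7888  -0.063   -0.2044  -0.011 ] 0.016470247265191862
5.6 [0.4993 0.2037 0.1637] [-0.8145  0.1723  0.3842  1.833  -0.0803  1.1138 -0.0415] [  0.1899 -42.4992   2.9927 -35.7427  -0.0595  -1.6388  -0.1452] 0.014841614391809184
5.65 [0.4992 0.2037 0.1637] [-0.8145  0.1723  0.3843  1.833  -0.0803  1.1142 -0.0415] [  0.1381 -42.3711   2.9383 -35.5508  -0.0499  -1.5151  -0.1208] 0.014434357679708515
```

View pics/e.png

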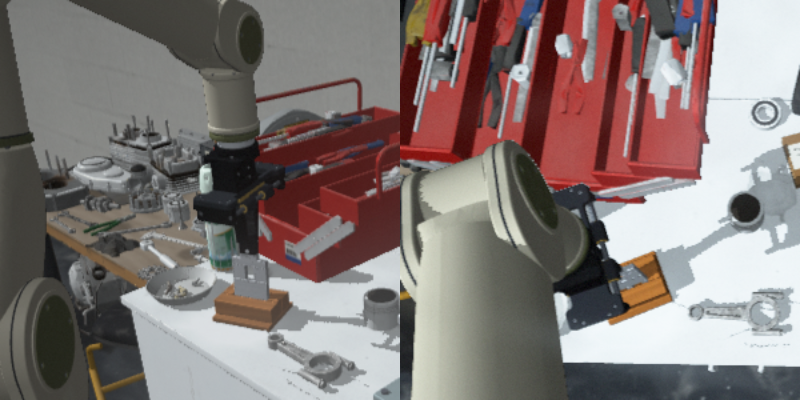

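The grip closed, but the arm drifted about 13 mm along +tool x and 15 mm up. That leaves the grasp too high, so I'll open, correct and regrasp.

Call:
carry_out([
  [-0.3,0,0,0,0],
  [-0.3,0,0,0,0],
  [-0.3,0,0,0,0],
  [-0.3,0,0,0,0],
  [-0.3,0,0,0,0],
])

```text
time: 6.12
ee_pos: [0.4991, 0.2036, 0.1635]
eef_rot: [0.984, 0.179, 0.016, -0.008]
ft_force: [-0.0, 0.5, -0.1]
width: 0.0405
```

Call:
carry_out([
  [-0.3,-0.2,0,0,0],
  [-0.3,-0.2,0,0,0],
])

```text
time: 6.28
ee_pos: [0.4878, 0.1992, 0.1628]
eef_rot: [0.984, 0.179, 0.016, -0.008]
ft_force: [0.8, -0.3, 0.7]
width: 0.0519
```

```bash
python3 - <<'E'
from h import *
np.set_printoptions(precision=4,suppress=True)
for i in range(3):
    s=read_state();print(s['time'],s['ee_pos'],s['eef_rot'],s['joint_positions'],s['joint_torque'],s['ft_force']);a=camera('wrist')
cv2.imwrite('pics/f.png',a)
E
```

```text
6.2833 [0.4878 0.1992 0.1628] [ 0.9836  0.1793  0.0162 -0.0079] [-0.8208  0.1451  0.3821  1.8636 -0.0679  1.1087 -0.0534] [  0.2792 -41.3069   2.4383 -37.6872  -0.3021  -0.1519   0.1918] [ 0.8409 -0.2817  0.6881]
6.3333 [0.4869 0.1988 0.1627] [ 0.9836  0.1793  0.0158 -0.0079] [-0.821   0.1434  0.382   1.8656 -0.0674  1.109  -0.0538] [ -0.3463 -41.2843   2.1975 -39.3443  -0.2304  -0.7028   0.1253] [ 0.0133 -0.7637  0.2917]
6.3833 [0.4873 0.1991 0.1629] [ 0.9836  0.1794  0.016  -0.0081] [-0.8209  0.144   0.3821  1.8646 -0.068   1.1089 -0.0532] [ -0.0768 -43.1374   2.3477 -36.2945   0.0081  -0.1618  -0.1266] [ 0.3023  0.291  -0.0847]
```

Call:
carry_out([
  [-0.3,0,0,0.2,0],
  [-0.3,0,0,0.2,0],
  [-0.3,0,0,0.05,0],
])

```text
time: 6.68
ee_pos: [0.4885, 0.2001, 0.149]
eef_rot: [0.984, 0.18, 0.017, -0.009]
ft_force: [-0.1, 0.6, -0.2]
width: 0.0564
```

```bash
python3 - <<'E'
from h import *
np.set_printoptions(precision=4,suppress=True)
for i in range(3):
    s=read_state();print(s['time'],s['ee_pos'],s['eef_rot'],s['joint_positions'],s['joint_torque'],s['ft_force']);a=camera('scene')
cv2.imwrite('pics/f.png',cv2.resize(a[80:280,120:320],None,fx=3,fy=3))
E
```

```text
6.6833 [0.4885 0.2001 0.149 ] [ 0.9836  0.1796  0.0171 -0.0087] [-0.8181  0.1605  0.381   1.8784 -0.0766  1.0776 -0.0464] [  0.0518 -44.3625   2.788  -36.5947  -0.1009  -0.2715   0.0058] [-0.126   0.6003 -0.1694]
6.7333 [0.4884 0.2    0.149 ] [ 0.9836  0.1796  0.0169 -0.0086] [-0.8181  0.1607  0.381   1.8783 -0.0765  1.0779 -0.0464] [  0.1059 -44.5808   2.811  -36.8028  -0.1019  -0.2397   0.002 ] [-0.6048 -0.359  -0.6712]
6.7833 [0.4885 0.2    0.1494] [ 0.9836  0.1795  0.017  -0.0086] [-0.8181  0.1603  0.3811  1.8778 -0.0763  1.0787 -0.0466] [  0.0069 -43.3987   2.6433 -35.828   -0.1382  -0.32     0.0297] [-0.4794 -1.1042  0.3298]
```

View pics/f.png

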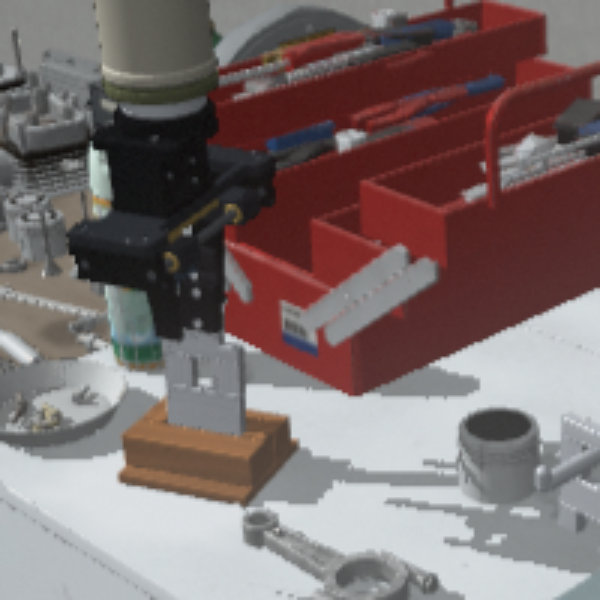

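Call:
carry_out([
  [1,-0.04,0,0.03,0],
  [1,0,0,0,0],
  [1,0,0,0,0],
], force=50)

```text
time: 7.08
ee_pos: [0.4878, 0.1997, 0.149]
eef_rot: [0.984, 0.179, 0.017, -0.009]
ft_force: [0.5, 0.2, -0.7]
width: 0.0437
```

```bash
python3 - <<'E'
from h import *
np.set_printoptions(precision=4,suppress=True)
for i in range(12):
    s=read_state();a=camera('scene')
    if i%3==2:print(s['time'],s['ee_pos'],s['eef_rot'],s['width'],s['ft_force'])
E
```

```text
7.1833 [0.4878 0.1997 0.149 ] [ 0.9836  0.1795  0.0174 -0.0087] 0.036335025930473885 [-0.6845 -0.1439 -0.8369]
7.3333 [0.4878 0.1996 0.149 ] [ 0.9836  0.1794  0.0174 -0.0087] 0.024437723646998966 [ 0.2202 -0.1208 -0.0581]
7.4833 [0.4875 0.1995 0.1489] [ 0.9836  0.1795  0.017  -0.0086] 0.014276455160077218 [-2.8032 -2.0999  4.7062]
7.6333 [0.4872 0.1994 0.1488] [ 0.9836  0.1795  0.0166 -0.0084] 0.0140948774464573 [-3.6109 -1.4448  4.0342]
```

Call:
carry_out([
  [1,0,0,-0.5,0],
  [1,0,0,-0.5,0],
  [1,0,0,-0.5,0],
])

```text
time: 7.93
ee_pos: [0.4832, 0.1972, 0.1902]
eef_rot: [0.984, 0.18, 0.013, -0.007]
ft_force: [-0.5, 0.7, -2.3]
width: 0.0136
```

Call:
carry_out([
  [1,0,0,-0.8,0],
  [1,0,0,-0.8,0],
  [1,0,0,-0.8,0],
  [1,0,0,-0.8,0],
  [1,0,0,0,0],
])

```text
time: 8.35
ee_pos: [0.4816, 0.1956, 0.2907]
eef_rot: [0.984, 0.179, 0.014, -0.007]
ft_force: [0.7, 0.3, -1.5]
width: 0.0135
```

```bash
python3 - <<'E'
from h import *
np.set_printoptions(precision=4,suppress=True)
for i in range(2):
    s=read_state();a=camera('scene')
    print(s['time'],s['ee_pos'],s['eef_rot'],s['width'],s['ft_force'],s['joint_positions'])
E
```

```text
8.35 [0.4816 0.1956 0.2907] [ 0.9837  0.1791  0.0141 -0.007 ] 0.013492075226294578 [ 0.7406  0.3037 -1.4678] [-0.8392  0.0389  0.3829  1.6953 -0.0206  1.3793 -0.0931]
8.4 [0.4811 0.1954 0.2884] [ 0.9837  0.1791  0.0131 -0.0065] 0.01378924930985027 [ 0.5064  0.3145 -3.7429] [-0.8392  0.0403  0.3829  1.6987 -0.0208  1.3768 -0.0929]
```

Call:
carry_out([
  [1,0,0,0,0.9],
  [1,0,0,0,0.9],
  [1,0,0,0,0.9],
  [1,0,0,0,0.9],
  [1,0,0,0,0.9],
  [1,-0.13,0.5,0,0],
  [1,-0.13,0.94,0,0],
  [1,-0.13,0.94,0,0],
  [1,-0.13,0.94,0,0],
  [1,-0.13,0.94,0,0],
  [1,-0.13,0.94,0,0],
  [1,-0.13,0.94,0,0],
  [1,-0.13,0.94,0,0],
  [1,-0.13,0.94,0,0],
  [1,-0.13,0.94,0,0],
  [1,-0.13,0.94,0,0],
  [1,-0.13,0.94,0,0],
  [1,0,0.5,0,0],
  [1,0,0,0,0],
])

```text
time: 10.03
ee_pos: [0.4017, -0.1562, 0.2509]
eef_rot: [1.0, -0.023, -0.007, -0.001]
ft_force: [0.5, 0.9, -2.8]
width: 0.014
```

```bash
python3 - <<'E'
from h import *
np.set_printoptions(precision=4,suppress=True)
s=read_state();M=R.from_quat(s['eef_rot']).as_matrix();print(s['time'],s['ee_pos'],s['ft_force'],s['width'],np.degrees(np.arctan2(M[1,0],M[0,0])),M[:,2])
a=camera('scene');b=camera('top');w=camera('wrist')
cv2.imwrite('pics/g.png',np.hstack([cv2.resize(w,(400,300)),cv2.resize(b[130:280,270:470],(400,300))]))
for q in['bar','lip','post','small_eye','stand']:
  for n in('top','wrist','scene'):
    print(q,n,[(np.round(d['xy'],1).tolist(),round(d['conf'],2),atz(n,d['xy'],{'bar':.154,'lip':.168,'post':.154,'small_eye':.16,'stand':0}[q])) for d in pinpoint(q,n)[:2]])
for q in['tall_eye']:
  for n in('top','scene'):
    print(q,n,[(np.round(d['xy'],1).tolist(),round(d['conf'],2),proj(n,s['ee_pos']+.049*M[:,2])) for d in pinpoint(q,n)[:2]])
d=silhouettes('stand','top');print(len(d),d[0]['box'])
E
```

```text
10.0333 [ 0.4017 -0.1562  0.2509] [ 0.4636  0.9494 -2.7722] 0.01401020136076142 -2.6598591736032673 [-0.0141  0.0014 -0.9999]
bar top []
bar wrist [([425.2, 261.1], 0.93, array([ 0.5303, -0.2016,  0.154 ]))]
bar scene [([327.5, 225.8], 0.58, array([ 0.5395, -0.2016,  0.154 ])), ([341.6, 218.1], 0.44, array([ 0.5834, -0.204 ,  0.154 ]))]
lip top []
lip wrist []
lip scene [([302.9, 233.8], 0.76, array([ 0.4655, -0.1995,  0.168 ])), ([230.1, 270.5], 0.59, array([ 0.2922, -0.1844,  0.168 ]))]
post top []
post wrist [([493.8, 257.6], 0.93, array([ 0.5909, -0.2017,  0.154 ]))]
post scene [([339.7, 218.7], 0.97, array([ 0.5789, -0.2026,  0.154 ]))]
small_eye top [([412.8, 204.0], 0.44, array([ 0.5404, -0.3365,  0.16  ]))]
small_eye wrist [([406.6, 264.0], 0.83, array([ 0.5116, -0.2024,  0.16  ]))]
small_eye scene [([319.3, 230.0], 0.95, array([ 0.5077, -0.2058,  0.16  ])), ([398.5, 288.5], 0.95, array([ 0.4462, -0.4187,  0.16  ]))]
stand top []
stand wrist [([426.9, 258.8], 0.57, array([ 0.6087, -0.2809, -0.    ])), ([374.1, 210.0], 0.56, array([ 0.529 , -0.2036,  0.    ]))]
stand scene [([229.6, 268.0], 0.72, array([0.4537, 0.0084, 0.    ])), ([321.3, 290.0], 0.57, array([ 0.5278, -0.1996,  0.    ]))]
tall_eye top []
tall_eye scene [([260.0, 226.3], 0.63, [np.float64(262.2957311198817), np.float64(223.63411245468703)])]
1 [338.8, 187.1, 41.7, 33.4]
```

View pics/g.png

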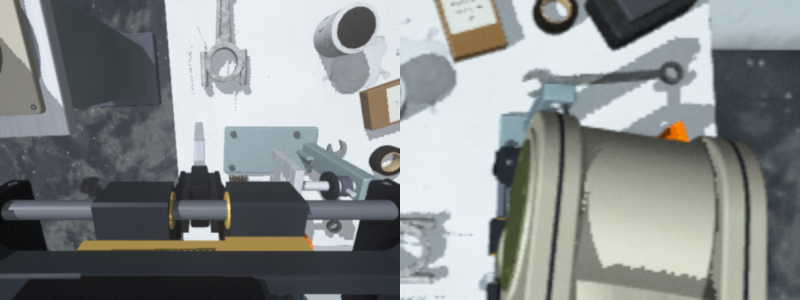

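Call:
carry_out([
  [1,0.1,0.35,0.2,0],
  [1,0.1,0.35,0.2,0],
  [1,0.1,0.35,0.2,0],
  [1,0.1,0.32,0.2,0],
  [1,0,0,0,0],
])

```text
time: 11.5
ee_pos: [0.4137, -0.1958, 0.2276]
eef_rot: [1.0, -0.02, -0.005, -0.001]
ft_force: [-0.8, 0.1, -2.2]
width: 0.0139
```

```bash
python3 - <<'E'
from h import *
np.set_printoptions(precision=4,suppress=True)
w=camera('wrist')
s=read_state();M=R.from_quat(s['eef_rot']).as_matrix();print(s['time'],s['ee_pos'],s['ft_force'],s['width'],np.degrees(np.arctan2(M[1,0],M[0,0])),M[:,2])
a=camera('scene');cv2.imwrite('pics/scene_h.png',a)
for q in['bar','lip','post','small_eye']:
  for n in('wrist','scene'):
    print(q,n,[(np.round(d['xy'],1).tolist(),round(d['conf'],2),atz(n,d['xy'],{'bar':.154,'lip':.168,'post':.154,'small_eye':.16,'stand':0}[q])) for d in pinpoint(q,n)[:2]])
p=s['ee_pos'];
for n,y,z in[('UL',-35,104),('UR',35,104),('LL',-35,0),('LR',35,0),('wUL',-9,90),('wUR',9,90),('wLL',-9,62),('wLR',9,62)]:
    print(n,np.round(proj('scene',p+M@np.array([-.005,y/1e3,(139-z)/1e3])),1))
print([(d['xy'],d['conf']) for d in pinpoint('tall_eye','scene')[:2]],proj('scene',p+.049*M[:,2]))
c=cv2.resize(a[190:290,240:373],None,fx=6,fy=6,interpolation=cv2.INTER_CUBIC);cv2.imwrite('pics/h.png',c)
E
```

```text
11.55 [ 0.4137 -0.195   0.228 ] [-0.1024  0.3275 -2.4667] 0.013618196110973355 -2.27670498536261 [-0.0109  0.0022 -0.9999]
bar wrist [([427.8, 226.1], 0.82, array([ 0.5295, -0.201 ,  0.154 ]))]
bar scene [([323.1, 228.5], 0.78, array([ 0.5253, -0.2016,  0.154 ]))]
lip wrist [([343.8, 232.4], 0.89, array([ 0.4615, -0.1982,  0.168 ])), ([377.3, 196.9], 0.43, array([ 0.4847, -0.1718,  0.168 ]))]
lip scene [([300.1, 233.9], 0.78, array([ 0.4617, -0.1957,  0.168 ]))]
post wrist [([506.2, 223.3], 0.77, array([ 0.5904, -0.2007,  0.154 ])), ([345.0, 230.5], 0.51, array([ 0.4652, -0.2023,  0.154 ]))]
post scene [([341.8, 219.8], 0.95, array([ 0.578 , -0.2086,  0.154 ])), ([286.2, 243.8], 0.38, array([ 0.4346, -0.1844,  0.154 ]))]
small_eye wrist [([406.1, 226.9], 0.59, array([ 0.5103, -0.1988,  0.16  ]))]
small_eye scene [([322.0, 228.5], 0.91, array([ 0.5157, -0.2061,  0.16  ])), ([401.9, 284.1], 0.75, array([ 0.4602, -0.4167,  0.16  ]))]
UL [267.1 226.6]
UR [294.6 240.3]
LL [268.1 272.9]
LR [294.2 288.1]
wUL [277.1 238.1]
wUR [284.1 241.7]
wLL [277.2 251. ]
wLR [284.2 254.7]
[([281.0, 240.4], 0.67), ([287.1, 241.9], 0.65)] [np.float64(282.5275245151243), np.float64(238.88463337228873)]
```

View pics/h.png

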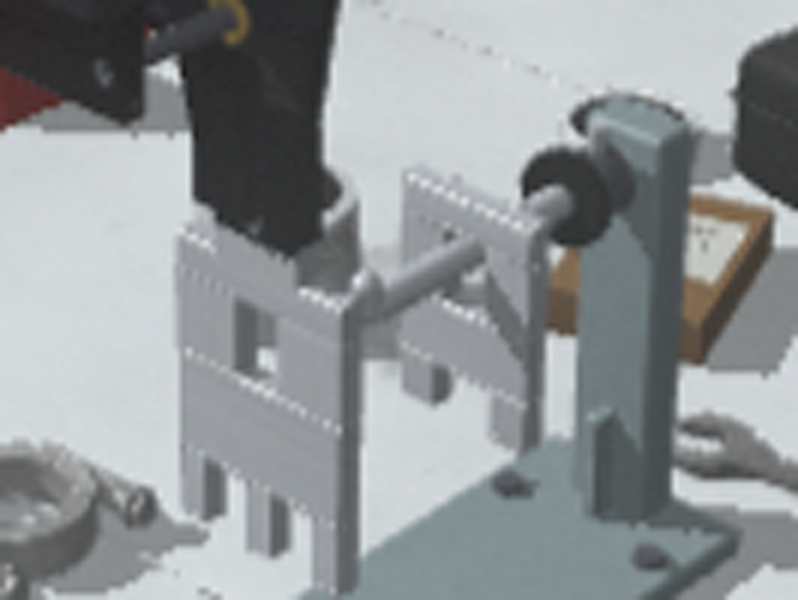

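The zoomed scene view shows the plate front corners at about UL (270,229), UR (297,242) and window UL (279,240). The bar runs from (307,239) to (320,232), the lip is intact, and the stop disc is at about (335,223). I'll measure the plate against the bar in this same picture.

```bash
python3 - <<'E'
from h import *
from scipy.optimize import least_squares
np.set_printoptions(precision=4,suppress=True)
s=read_state();M=R.from_quat(s['eef_rot']).as_matrix();p=s['ee_pos']
C=lambda c,r:np.array([240+(c-2.5)/6,190+(r-2.5)/6])
obs=[((-35,104),C(180,232)),((35,104),C(343,312)),((35,0),C(335,592)),((-9,90),C(235,298)),((9,90),C(275,318)),((-9,62),C(235,370)),((-35,0),C(183,512))]
def f(v): return np.concatenate([np.array(proj('scene',p+M@np.array([-.005,(y+v[0])/1e3,(139-z+v[1])/1e3])))-o for (y,z),o in obs])
r=least_squares(f,[0,0]);print('plate off tooly,toolz mm',r.x,r.fun.reshape(-1,2))
yw=(p+M@np.array([0,r.x[0]/1e3,.049+r.x[1]/1e3]));print('eye scene',yw)
for c in[C(400,296),C(480,253),C(520,231)]: print('bar',atz('scene',c,.154))
print('lip',atz('scene',C(368,281),.168))
# bar by edges in wrist
w=camera('wrist');cv2.imwrite('pics/w_h.png',w)
print([proj('wrist',P) for P in([.47,-.2,.154],[.54,-.2,.154])])
cv2.imwrite('pics/i.png',cv2.resize(w[130:280,240:440],None,fx=4,fy=4,interpolation=cv2.INTER_CUBIC))
E
```

```text
plate off tooly,toolz mm [4.8725 1.1966] [[-0.7872 -0.673 ]
 [-0.259  -0.1727]
 [ 0.5669  0.9465]
 [ 0.081  -0.0929]
 [ 0.482   0.1847]
 [ 0.1892  0.823 ]
 [-0.41   -0.994 ]]
eye scene [ 0.4135 -0.1989  0.1783]
bar [ 0.473  -0.2017  0.154 ]
bar [ 0.5108 -0.2042  0.154 ]
bar [ 0.5307 -0.2053  0.154 ]
lip [ 0.4557 -0.2028  0.168 ]
[[np.float64(351.46247082393927), np.float64(227.1561987844477)], [np.float64(441.49749073802235), np.float64(224.18974821441424)]]
```

View pics/i.png

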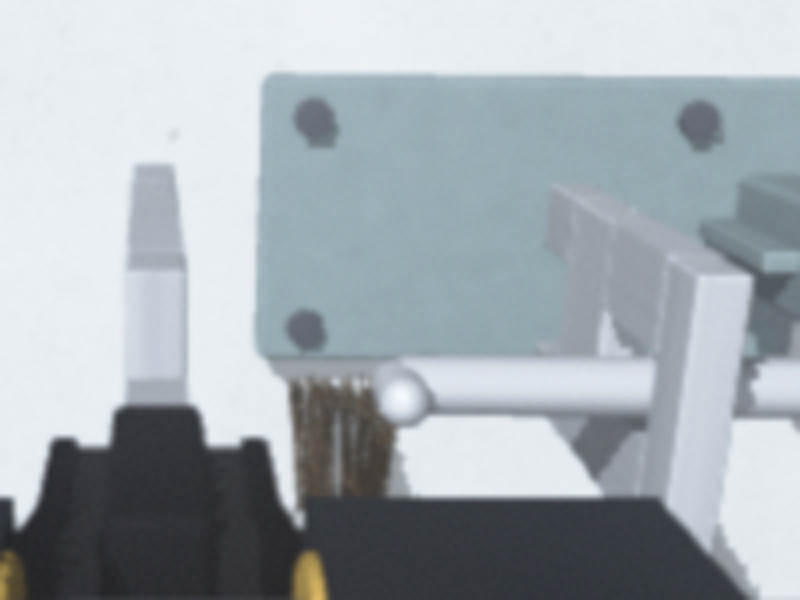

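```bash
python3 - <<'E'
from h import *
i=camera_info('wrist');T=np.linalg.inv(np.array(i['tool_from_camera']))
for y in(-35,-34,-33,-30):
    for z in (35,36):
        p=T@np.array([0,y/1e3,z/1e3,1]);print(y,z,i['fx']*p[0]/p[2]+i['cx'],i['fy']*p[1]/p[2]+i['cy'])
p=T@np.array([0,-.035,.139,1]);print(i['fy']*p[1]/p[2]+i['cy'])
E
```

```text
-35 35 279.036750096321 190.9862392065582
-35 36 279.0378395819597 190.60500617771058
-34 35 279.03846362491913 192.5400524525418
-34 36 279.03954282328937 192.15157135401878
-33 35 279.04017192800677 194.08912724980377
-33 36 279.04124089660604 193.69344390754407
-30 35 279.0452657221512 198.70813671512
-30 36 279.0463043426252 198.29111844068797
164.89588727418732
```

Call:
carry_out([
  [1,0.2,0,0.11,0],
  [1,0.25,0,0.11,0],
  [1,0.25,0,0,0],
  [1,0.15,0,0,0],
  [1,0,0,0,0],
])

```text
time: 12.52
ee_pos: [0.4421, -0.1947, 0.2208]
eef_rot: [1.0, -0.018, -0.004, -0.002]
ft_force: [-0.3, -0.3, -2.3]
width: 0.0135
```

```bash
python3 - <<'E'
from h import *
np.set_printoptions(precision=4,suppress=True)
w=camera('wrist')
s=read_state();M=R.from_quat(s['eef_rot']).as_matrix();print(s['time'],s['ee_pos'],s['ft_force'],s['width'],np.degrees(np.arctan2(M[1,0],M[0,0])),M[:,2])
a=camera('scene')
cv2.imwrite('pics/ws.png',w);cv2.imwrite('pics/ss.png',a)
print('scene pred',proj('scene',s['ee_pos']+M@np.array([-.005,.0045,.049])),'wrist bar',[np.round(proj('wrist',[x,-.2015-.037*(x-.525),.154]),1) for x in(.47,.525)])
A=cv2.resize(w[140:240,270:404],(400,300),interpolation=cv2.INTER_CUBIC);B=cv2.resize(a[200:275,260:360],(400,300),interpolation=cv2.INTER_CUBIC)
cv2.imwrite('pics/j.png',np.hstack([A,B]))
E
```

```text
12.5667 [ 0.4416 -0.1948  0.2208] [ 0.093   0.1313 -2.9571] 0.013874847824040437 -2.120655289503522 [-0.0083  0.0035 -1.    ]
scene pred [np.float64(292.4460720756514), np.float64(238.083712160029)] wrist bar [array([317.8, 230.4]), array([390.2, 230.5])]
```

View pics/j.png

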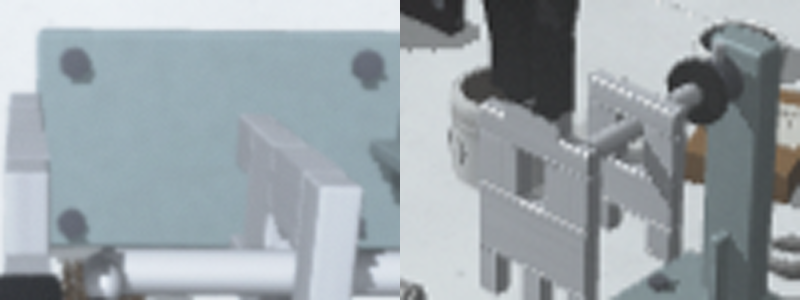

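Call:
carry_out([
  [1,0.15,0.02,-0.03,0],
  [1,0.2,0,0,0],
  [1,0.2,0,0,0],
])

```text
time: 12.87
ee_pos: [0.4577, -0.1964, 0.2218]
eef_rot: [1.0, -0.019, -0.004, -0.003]
ft_force: [0.4, -0.5, -2.9]
width: 0.0135
```

Call:
carry_out([
  [1,0.2,0,0,0],
  [1,0.2,0,0,0],
])

```text
time: 13.03
ee_pos: [0.4712, -0.1968, 0.2219]
eef_rot: [1.0, -0.019, -0.004, -0.003]
ft_force: [-0.2, 0.3, -2.6]
width: 0.0136
```

Call:
carry_out([
  [1,0.2,0,0,0],
  [1,0.15,0,0,0],
])

```text
time: 13.2
ee_pos: [0.4835, -0.1971, 0.2217]
eef_rot: [1.0, -0.019, -0.004, -0.003]
ft_force: [-0.3, 0.6, -2.6]
width: 0.0136
```

Call:
carry_out([
  [1,0,0,0.1,0],
  [1,0,0,0.1,0],
])

```text
time: 13.37
ee_pos: [0.4848, -0.1972, 0.2154]
eef_rot: [1.0, -0.018, -0.004, -0.002]
ft_force: [0.5, -1.0, -2.5]
width: 0.0137
```

```bash
python3 - <<'E'
from h import *
np.set_printoptions(precision=4,suppress=True)
w=camera('wrist');a=camera('scene')
s=read_state();M=R.from_quat(s['eef_rot']).as_matrix();print(s['time'],s['ee_pos'],s['ft_force'],s['width'],np.degrees(np.arctan2(M[1,0],M[0,0])),M[:,2])
A=cv2.resize(w[140:260,240:400],(400,300),interpolation=cv2.INTER_CUBIC);B=cv2.resize(a[200:275,270:370],(400,300),interpolation=cv2.INTER_CUBIC)
cv2.imwrite('pics/k.png',np.hstack([A,B]))
print([(d['xy'],round(d['conf'],2),atz('wrist',d['xy'],.16)) for d in pinpoint('small_eye','wrist')])
E
```

```text
13.4667 [ 0.4843 -0.197   0.2151] [-0.4014  0.0055 -3.0559] 0.01347589882713047 -2.102820551275972 [-0.0079  0.0043 -1.    ]
[([316.7, 232.4], 0.7, array([ 0.511 , -0.1986,  0.16  ]))]
```

View pics/k.png

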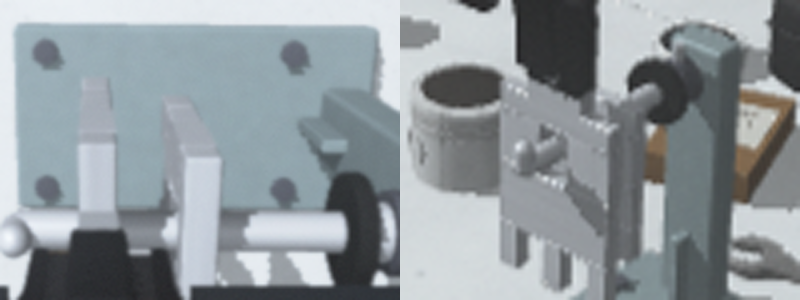

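The tall plate is on the bar with the lip through its window. The small plate is about 17 mm ahead and the disc about 55 mm ahead. I'll advance gently.

Call:
carry_out([
  [1,0.15,0,0,0],
  [1,0.15,0,0,0],
  [1,0.15,0,0,0],
  [1,0.1,0,0,0],
  [1,0.1,0,0,0],
  [1,0.1,0,0,0],
])

```text
time: 14.02
ee_pos: [0.508, -0.1979, 0.2157]
eef_rot: [1.0, -0.019, -0.004, -0.003]
ft_force: [-2.6, 0.9, -1.2]
width: 0.0134
```

Call:
carry_out([
  [1,0.1,0,0,0],
  [1,0.1,0,0,0],
  [1,0.1,0,0,0],
  [1,0.1,0,0,0],
])

```text
time: 14.35
ee_pos: [0.5206, -0.1986, 0.2154]
eef_rot: [1.0, -0.019, -0.005, -0.003]
ft_force: [-2.1, 0.7, -1.3]
width: 0.0137
```

Call:
carry_out([
  [1,0.07,0,0,0],
  [1,0.07,0,0,0],
  [1,0.07,0,0,0],
  [1,0.07,0,0,0],
])

```text
time: 14.68
ee_pos: [0.5299, -0.199, 0.2152]
eef_rot: [1.0, -0.019, -0.005, -0.003]
ft_force: [-1.9, 0.2, -0.5]
width: 0.0138
```

Call:
carry_out([
  [1,0.05,0,0,0],
  [1,0.05,0,0,0],
])

```text
time: 14.85
ee_pos: [0.5333, -0.1991, 0.2152]
eef_rot: [1.0, -0.019, -0.005, -0.003]
ft_force: [-2.6, -0.3, -0.9]
width: 0.0137
```

Call:
carry_out([
  [1,0.05,0,0,0],
  [1,0.05,0,0,0],
])

```text
time: 15.02
ee_pos: [0.5366, -0.1992, 0.2151]
eef_rot: [1.0, -0.019, -0.005, -0.003]
ft_force: [-1.9, -0.8, -1.7]
width: 0.0135
```

Call:
carry_out([
  [1,0.05,0,0,0],
  [1,0.05,0,0,0],
])

```text
time: 15.18
ee_pos: [0.5399, -0.1994, 0.2151]
eef_rot: [1.0, -0.019, -0.005, -0.003]
ft_force: [-1.3, -0.8, -0.4]
width: 0.0139
```

Call:
carry_out([
  [1,0.05,0,0,0],
  [1,0.04,0,0,0],
])

```text
time: 15.35
ee_pos: [0.5427, -0.1995, 0.2151]
eef_rot: [1.0, -0.019, -0.005, -0.003]
ft_force: [-4.9, 1.5, 1.0]
width: 0.0137
```

Call:
carry_out([
  [1,0.04,0,0,0],
  [1,0.04,0,0,0],
])

```text
time: 15.52
ee_pos: [0.5442, -0.1997, 0.215]
eef_rot: [1.0, -0.019, -0.007, -0.003]
ft_force: [-7.5, 0.5, 1.3]
width: 0.0135
```

```bash
cat > st.py <<'E'
import sys
from h import *
np.set_printoptions(precision=4,suppress=True)
n=int(sys.argv[1]);F=[]
for i in range(n):
    s=read_state();F.append(s['ft_force']);a=camera('scene')
s=read_state();F.append(s['ft_force']);F=np.array(F);M=R.from_quat(s['eef_rot']).as_matrix()
print(s['time'],s['ee_pos'],s['width'],M[:,2],'mean',F.mean(0),'min',F.min(0),'max',F.max(0))
E
python3 st.py 3
```

```text
15.6667 [ 0.5442 -0.1997  0.2149] 0.013686161011424915 [-0.0129  0.0068 -0.9999] mean [-6.3558  0.8275  1.3248] min [-7.4716  0.5237  0.7565] max [-5.808   1.0992  1.7062]
```

Call:
carry_out([
  [1,0.05,0,0,0],
  [1,0.06,0,0,0],
])

```text
time: 15.83
ee_pos: [0.5455, -0.1998, 0.2147]
eef_rot: [1.0, -0.019, -0.009, -0.004]
ft_force: [-9.3, 1.2, 4.4]
width: 0.0138
```

```bash
python3 st.py 3
```

```text
15.9833 [ 0.5456 -0.1998  0.2147] 0.013612889496230943 [-0.0174  0.0084 -0.9998] mean [-8.4786  1.463   3.7623] min [-9.2885  1.2197  3.1584] max [-7.6917  2.0617  4.3697]
```

Call:
carry_out([
  [1,0.08,0,0,0],
])

```text
time: 16.07
ee_pos: [0.5465, -0.2, 0.2145]
eef_rot: [1.0, -0.02, -0.01, -0.005]
ft_force: [-11.2, 1.7, 4.7]
width: 0.0135
```

```bash
python3 st.py 3
```

```text
16.2167 [ 0.5466 -0.2     0.2144] 0.01347509992524791 [-0.0206  0.0093 -0.9997] mean [-10.1443   1.6939   4.4077] min [-11.1693   1.4396   3.5995] max [-8.9213  1.8866  5.389 ]
```

Call:
carry_out([
  [1,0.06,0,0,0],
])

```text
time: 16.3
ee_pos: [0.5469, -0.2001, 0.2143]
eef_rot: [1.0, -0.02, -0.012, -0.005]
ft_force: [-11.5, 1.3, 5.3]
width: 0.0138
```

```bash
python3 st.py 26
```

```text
17.6 [ 0.5469 -0.2001  0.2143] 0.013950987234407458 [-0.0241  0.0105 -0.9997] mean [-10.7928   1.8868   4.912 ] min [-11.5714   1.1414   3.8364] max [-9.6707  2.8273  5.6089]
```

Call:
carry_out([
  [1,-0.07,0,0,0],
  [1,-0.07,0,0,0],
  [1,-0.07,0,0,0],
  [1,-0.03,0,0.03,0],
])

```text
time: 17.93
ee_pos: [0.54, -0.1997, 0.2135]
eef_rot: [1.0, -0.02, -0.011, -0.005]
ft_force: [0.5, 0.3, -2.7]
width: 0.0139
```

Call:
carry_out([
  [1,0,0,0.05,0],
  [1,0,0,0.05,0],
  [1,0,0,0,0],
])

```text
time: 18.18
ee_pos: [0.5406, -0.1993, 0.2102]
eef_rot: [1.0, -0.02, -0.01, -0.005]
ft_force: [-1.0, -0.1, -3.4]
width: 0.0138
```

```bash
python3 st.py 3
```

```text
18.3333 [ 0.5406 -0.1994  0.2105] 0.013838308833573365 [-0.0207  0.0102 -0.9997] mean [-0.1643  0.1329 -2.334 ] min [-1.0103 -0.3001 -3.375 ] max [ 0.2779  0.5879 -1.7074]
```

Call:
carry_out([
  [1,-0.05,0,0.04,0],
  [1,0,0,0.04,0],
])

```text
time: 18.5
ee_pos: [0.5394, -0.1994, 0.2088]
eef_rot: [1.0, -0.02, -0.01, -0.005]
ft_force: [-4.7, 1.9, 12.8]
width: 0.0135
```

```bash
python3 st.py 2
```

```text
18.6 [ 0.5393 -0.1994  0.2089] 0.013295629139235323 [-0.0201  0.0102 -0.9997] mean [-3.6935  1.4643  7.5948] min [-4.7021  1.1023  4.4069] max [-3.1251  1.9489 12.8375]
```

Call:
carry_out([
  [1,0,0,0.05,0],
])

```text
time: 18.68
ee_pos: [0.5394, -0.1996, 0.2087]
eef_rot: [1.0, -0.02, -0.01, -0.005]
ft_force: [-5.7, 3.9, 17.4]
width: 0.0136
```

```bash
python3 st.py 2
```

```text
18.7833 [ 0.5394 -0.1995  0.2088] 0.013611975425305215 [-0.0192  0.0109 -0.9998] mean [-5.1998  3.3141 13.5866] min [-5.6522  2.8291 11.3962] max [-4.633   3.8959 17.4431]
```

Call:
carry_out([
  [1,-0.03,0,-0.03,0],
  [1,0,0,-0.01,0],
])

```text
time: 18.95
ee_pos: [0.5385, -0.1997, 0.2106]
eef_rot: [1.0, -0.02, -0.009, -0.005]
ft_force: [0.3, -0.2, -2.3]
width: 0.0136
```

```bash
python3 st.py 2
```

```text
19.05 [ 0.5386 -0.1995  0.2102] 0.01364031376576864 [-0.0187  0.0111 -0.9998] mean [ 0.2795  0.0378 -2.4759] min [ 0.0962 -0.3208 -2.6223] max [ 0.4358  0.5981 -2.3115]
```

Call:
carry_out([
  [1,0,0,0.03,0],
  [0.5,0,0,0,0],
  [0,0,0,0,0],
  [-0.3,0,0,0,0],
  [-0.3,0,0,0,0],
  [-0.3,0,0,0,0],
  [-0.3,0,0,0,0],
  [-0.3,0,0,0,0],
  [-0.3,0,0,0,0],
])

```text
time: 19.8
ee_pos: [0.5391, -0.1997, 0.2093]
eef_rot: [1.0, -0.02, -0.009, -0.005]
ft_force: [0.2, 0.2, 1.2]
width: 0.0547
```

```bash
python3 st.py 1; python3 - <<'E'
from h import *
w=camera('wrist');a=camera('scene')
A=cv2.resize(w[140:260,220:380],(400,300),interpolation=cv2.INTER_CUBIC);B=cv2.resize(a[185:275,270:390],(400,300),interpolation=cv2.INTER_CUBIC)
cv2.imwrite('pics/l.png',np.hstack([A,B]))
E
```

```text
19.85 [ 0.5391 -0.1997  0.2093] 0.05490103077748557 [-0.0178  0.0103 -0.9998] mean [ 0.3619 -0.1047  0.4282] min [ 0.187  -0.392  -0.3932] max [0.5369 0.1825 1.2496]
```

Call:
carry_out([
  [-0.3,0,0,-0.5,0],
  [-0.3,0,0,-0.8,0],
  [-0.3,0,0,-0.8,0],
  [-0.3,0,0,-0.8,0],
  [-0.3,0,0,-0.8,0],
  [-0.3,-0.5,0,-0.8,0],
  [-0.3,-0.8,0,0,0],
  [-0.3,-0.8,0,0,0],
  [-0.3,-0.8,0,0,0],
  [-0.3,0,0,0,0],
  [-0.3,0,0,0,0],
])

```text
time: 20.87
ee_pos: [0.4512, -0.1981, 0.3519]
eef_rot: [1.0, -0.02, -0.009, -0.005]
ft_force: [0.8, -0.0, -0.5]
width: 0.0564
```

```bash
python3 st.py 1; python3 - <<'E'
from h import *
np.set_printoptions(precision=4,suppress=True)
for k in range(2):
  a=camera('scene');w=camera('wrist')
  for n in('scene','wrist'):
    for q in('tall_eye','small_eye'):
      print(n,q,[(np.round(d['xy'],1).tolist(),round(d['conf'],2),atz(n,d['xy'],.16)) for d in pinpoint(q,n)[:3]])
for q in('tall_plate','small_plate'):
  for d in silhouettes(q,'scene')[:2]:
    c,_=cv2.findContours(d['mask'].astype(np.uint8),0,2);print(q,np.round(d['box'],1),round(d['conf'],2),cv2.minAreaRect(max(c,key=cv2.contourArea)))
ax=np.array([np.cos(-.037),np.sin(-.037),0]);ay=np.array([-ax[1],ax[0],0]);e=np.array([.539,-.2035,.16])
P=[e+ay*y/1e3+np.array([0,0,z/1e3])-.005*ax for y in(-35,35) for z in(-90,14)]+[e+ay*y/1e3+np.array([0,0,.065]) for y in(-17,17)]
print('expect',np.round([proj('scene',p) for p in P],1).tolist(),proj('scene',e),proj('wrist',e))
for o,z in(('con_rod',0),('piston',0),('brush',0)):
  print(o,[(np.round(d['xy'],1).tolist(),round(d['conf'],2)) for d in pinpoint(o,'scene')[:2]])
cv2.imwrite('pics/last.png',a)
E
```

```text
20.9167 [ 0.4511 -0.1988  0.352 ] 0.05694891759781043 [-0.019   0.0098 -0.9998] mean [ 0.2169 -0.6454 -0.0397] min [-0.3792 -1.2867 -0.4807] max [ 0.813  -0.0041  0.4013]
scene tall_eye [([327.1, 223.7], 0.73, array([ 0.5372, -0.2021,  0.16  ]))]
scene small_eye [([399.7, 286.1], 0.8, array([ 0.4531, -0.4168,  0.16  ])), ([331.7, 221.3], 0.54, array([ 0.551 , -0.2031,  0.16  ]))]
wrist tall_eye [([356.2, 189.2], 0.75, array([ 0.5361, -0.2015,  0.16  ]))]
wrist small_eye [([353.3, 270.3], 0.81, array([ 0.5355, -0.3051,  0.16  ])), ([370.4, 188.6], 0.65, array([ 0.5522, -0.2015,  0.16  ]))]
scene tall_eye [([323.6, 222.8], 0.98, array([ 0.5355, -0.1946,  0.16  ]))]
scene small_eye [([399.1, 281.2], 0.9, array([ 0.4642, -0.4092,  0.16  ])), ([332.2, 222.8], 0.64, array([ 0.5468, -0.2075,  0.16  ]))]
wrist tall_eye [([356.1, 188.2], 0.73, array([ 0.5358, -0.2005,  0.16  ])), ([344.2, 169.5], 0.54, array([ 0.5218, -0.1783,  0.16  ]))]
wrist small_eye [([358.1, 273.0], 0.86, array([ 0.5414, -0.3091,  0.16  ])), ([369.1, 188.2], 0.6, array([ 0.5506, -0.201 ,  0.16  ])), ([355.2, 177.8], 0.58, array([ 0.5344, -0.1883,  0.16  ]))]
tall_plate [325.  232.1  33.3  75.5] 0.93 ((327.3841552734375, 229.54269409179688), (30.92082977294922, 73.21611022949219), 6.34019136428833)
small_plate [400.6 298.3  16.1  51.2] 0.76 ((398.4496154785156, 297.9364929199219), (10.889290809631348, 51.04594039916992), 6.581944942474365)
small_plate [337.3 233.7  21.4  36.8] 0.63 ((340.5, 220.5), (9.391485214233398, 5.813776969909668), 26.56505012512207)
expect [[338.6, 268.8], [340.7, 224.4], [312.7, 255.7], [313.5, 212.6], [336.1, 197.2], [322.5, 191.8]] [np.float64(328.2142072477553), np.float64(223.60335258417507)] [np.float64(358.83750196086373), np.float64(190.688530495209)]
con_rod [([227.3, 271.3], 0.68)]
piston [([326.0, 226.0], 0.49)]
brush [([358.0, 337.9], 0.8)]
```

```bash
python3 - <<'E'
from h import *
a=cv2.imread('pics/a.png');l=cv2.imread('pics/last.png')
d=cv2.absdiff(a,l).max(2)
for n,(x0,y0,x1,y1) in dict(con_rod=(200,248,270,292),piston=(270,215,300,246),brush=(318,308,412,362),orange=(390,272,412,325)).items():
    print(n,(d[y0:y1,x0:x1]>40).mean().round(3))
print(close_job())
E
```

```text
con_rod 0.174
piston 0.213
brush 0.09
orange 0.18
the job is handed in; nothing more can be done
None
```

I moved the tall plate from the rack onto the bar, pushed the small plate back to the sprung stop, and left the tall plate hanging free in front of it. The job was handed in at about 21 s of the 56 s allowed.

- **Grasp:** The first grasp drifted about 15 mm too high, so I opened and regrasped before lifting. The plate then lifted cleanly and its window passed over the lip with no contact force.
- **Press:** I held the pair against the stop at about 10.8 N (9.7 to 11.6 N at the wrist) for 1.3 s. About 2 N of that could be friction on the bar, so the stop itself saw roughly 9 to 11 N.
- **Release:** I backed off and lowered the plate until it touched the bar, with a brief 17 N on the wrist. I then raised it slightly, released it and withdrew.
- **Final positions:** The networks put both plates on the bar, the tall one at x ≈ 0.536 and the small one at x ≈ 0.551. That leaves about 5 mm between their faces, to within a few mm. The tall plate's outline matches an upright hanging plate to within about 5 pixels.

**Checks that failed or were unclear:**
- I reached the 12-picture limit, so I did not see the final state by eye.
- The before/after picture comparison of the connecting rod, piston, brush and orange look-alike showed 9–21 % of pixels changed. The arm's shadow may explain it, but I did not confirm that.
- The last network check put the brush within about 1 pixel of its first reported place. For the connecting rod I had no earlier network reading to compare, and the piston was misdetected.
- No contact with any bystander was planned or felt.

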